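# Check a row of specimen trays by pointing and show the gap

## Robot

A 6-joint arm with a two-finger parallel gripper is mounted at the origin on the work surface. World frame = base frame: x ahead of the robot, y to its left, z up, the work surface at z = 0. Lengths are in m, angles in rad, forces in N, time in s.
With the tool pointing down it reaches from about 0.25 to 0.725 m from the base axis. Payload 4 kg.
Tool frame: the origin (TCP) lies at the very end of the fingers, on their centre line; the grasp point (between the pads) lies bot.grasp_offset behind it (bot.grasp_offset is the distance from the TCP to the grasp point, in m); z points along the fingers, y is the direction in which the jaws open and shut (so a half turn about z gives the same grasp; the last joint's range is limited). The gripper opens to 85 mm and grips with 20 to 120 N. Pads are 22 mm wide; open, the fingers measure 114 mm over their backs; the gripper's body (76 mm by 85 mm) begins 54 mm behind the grasp point. The pads swing forward as they close: fully open they stand 13 mm farther back than shut.
Start: joints at [1.327, 0.241, 0.005, 1.335, 0, 1.571], TCP at [0.121, 0.485, 0.231] pointing down, gripper open.
Joint ranges: [-2.72, 2.72], [-1.05, 1.87], [-1.09, 1.28], [-1.99, 2.15], [-1.42, 1.44], [-3.14, 3.14]. Speed limits (rad/s): [2.79, 2.79, 3.14, 3.14, 3.14, 3.14].

## Interface

Orientations are given as a unit quaternion [x, y, z, w].
In Python, from workcell import bot gives the robot as it stands. The module is installed in compiled form; this text tells all that it offers.
- The arm moves only by the shell command python3 -m jog 'ROWS' [OPENING]. ROWS is JSON, a list that holds one entry, the list of rows, each a list of 6 numbers: the shift along the tool's x, y, z in m, then the turn, a rotation vector about the tool's x, y, z in degrees. In form: [[[dx, dy, dz, wx, wy, wz], ...]]. A call has 1 to 12 rows; each row shifts and turns the pose as measured when the row begins, along the tool's axes as they then stand; what a row does not reach is not made up. A row lasts 1/8 s, in which the tool goes at most 62.5 mm and 10.7 degrees, less where a joint would pass 70% of its speed; a pose out of reach is approached as far as the arm can. A call is refused whole if a number of a shift passes 0.0625 or a number of a turn 10.7, either way. A call with a gripper value outside its range is refused whole. OPENING is the finger opening in m, from 0 to 0.0854, set as the call begins (- or left out, the last holds). The fingers move at their own pace and stop on an object; the grip force is fixed at half the most. Time passes only in rows, so rows that do not move let the fingers close. It gives the time, the measured TCP pose, the force and the opening at its end, in the units of the state.
- bot.get_obs(): the state, without advancing time (a new reading comes with each control period).
- bot.camera(name): name is "scene" or "top"; returns a dict with "pixels" (420x560x3 uint8, red, green, blue), "fx", "fy", "cx", "cy" (pixels), "rvec" (rotation vector, rad) and "tvec" (3), from world to camera coordinates, as OpenCV has them. Camera axes: x right, y down, z forward; pixel columns grow to the right and rows downward; lengths in m; the calibration is good to about 2 mm. A picture is of the moment at which its call begins. There is no depth.
- bot.job_done(): hands the job in, once; it reports no verdict.
The state is a dict: "clock": time; "joint_pos": joint angles; "joint_vel": joint speeds; "tau": joint torques, N m; "eef_pos": TCP position; "tool_rot": TCP orientation; "ft_force": force on the tool from outside, world axes, zero at the start; "ft_torque": the same for the moment, N m; "grip_width": finger opening in m.
Only numpy, scipy, OpenCV 4.12 (cv2) and the standard library are available. Lean on these libraries where they do the work, as an engineer would, in place of code of your own. Each camera call takes 0.05 s, during which the arm holds its last target. There are 200 camera calls.

## Task

Take stock of the drawer's front row, the five trays of large beetles: beginning at the end beside the stepped wooden block, point down at the middle of each of the five trays in turn, the empty one included, pausing a moment over each with the fingertips about 2 cm above the height of the beetles' pin heads. Then go back to the tray that has no beetle and finish with the fingertips staying over its middle, at that height or lower, to show the gap. The specimens are fragile: neither they nor the trays, the drawer or the things around it may be touched or moved.

Things in the scene. Friction and masses are not known exactly. Their poses are not given: they have to be found in the camera images.
- drawer: open wooden specimen drawer, 212 (x) by 344 mm (y), walls 45 mm high, fixed on the bench. Origin: centre of its underside, at table height; x points to its back, away from the robot within 0.4 rad; y along its rows, to the left. Front row (47 mm to -x): five white trays 62 mm apart, four with a large beetle, one empty. Back row (47 mm to +x): three fixed trays of tiny insects, lower than the walls
- tray_a: loose white card tray in the drawer's front row, 84 (x) by 58 mm (y), walls 24 mm high, with one large dark beetle 47 mm long on an upright steel pin 3 mm to +y of its middle. Origin: centre of its underside, 10 mm above the table; the pin head, its highest point, is 44 mm above the origin. Axes parallel to the drawer's. It may stand at any of the five places
- tray_b: loose white card tray in the drawer's front row, 84 (x) by 58 mm (y), walls 24 mm high, with one large dark beetle 47 mm long on an upright steel pin 3 mm to +y of its middle. Origin: centre of its underside, 10 mm above the table; the pin head, its highest point, is 44 mm above the origin. Axes parallel to the drawer's. It may stand at any of the five places
- tray_c: loose white card tray in the drawer's front row, 84 (x) by 58 mm (y), walls 24 mm high, with one large dark beetle 47 mm long on an upright steel pin 3 mm to +y of its middle. Origin: centre of its underside, 10 mm above the table; the pin head, its highest point, is 44 mm above the origin. Axes parallel to the drawer's. It may stand at any of the five places
- tray_d: loose white card tray in the drawer's front row, 84 (x) by 58 mm (y), walls 24 mm high, with one large dark beetle 47 mm long on an upright steel pin 3 mm to +y of its middle. Origin: centre of its underside, 10 mm above the table; the pin head, its highest point, is 44 mm above the origin. Axes parallel to the drawer's. It may stand at any of the five places
- tray_empty: the empty one of the five front-row trays: same white card tray, 84 by 58 mm, walls 24 mm high, with only a white foam floor and a small paper label, no beetle and no pin. Origin: centre of its underside, 10 mm above the table; it may stand at any of the five places
- place_1 (a point): point over the middle of the front row's place 1, counted from the drawer's left end (+y) to its right end; 54 mm above the table, the height of the beetles' pin heads
- place_2 (a point): point over the middle of the front row's place 2, counted from the drawer's left end (+y) to its right end; 54 mm above the table, the height of the beetles' pin heads
- place_3 (a point): point over the middle of the front row's place 3, counted from the drawer's left end (+y) to its right end; 54 mm above the table, the height of the beetles' pin heads
- place_4 (a point): point over the middle of the front row's place 4, counted from the drawer's left end (+y) to its right end; 54 mm above the table, the height of the beetles' pin heads
- place_5 (a point): point over the middle of the front row's place 5, counted from the drawer's left end (+y) to its right end; 54 mm above the table, the height of the beetles' pin heads
- step_block: small wooden block with three steps (12, 24, 36 mm high), 30 by 75 mm, standing loose on the bench beside one of the drawer's two short ends, about 235 mm from the drawer's origin along its y axis, to +y or to -y; it marks the end to start from. Origin: centre of its underside
- vial: small clear glass vial with a white cap, 26 mm diameter, 55 mm high, standing loose on the bench beside the drawer's other short end. Origin: centre of its underside
- pin_tin: flat round aluminium tin, 58 mm diameter, 24 mm high, loose on the bench between the robot and the drawer. Origin: centre of its underside
Not all that is in view belongs to the job. Of the things that look like the step_block, the middle-sized one is meant.

How it is judged:
On the way, in this order (a step that is already met when the one before it is completed fails the run):
1. fingertips pause close above the first beetle tray, counted from the end beside the stepped block (((y of step_block in the frame of drawer above 0 m and (horizontal distance between the grasp point and place_1 below 0.02 m and height (world z) of the grasp point below 0.113 m)) or (y of step_block in the frame of drawer below 0 m and (horizontal distance between the grasp point and place_5 below 0.02 m and height (world z) of the grasp point below 0.113 m)))), for 0.3 s.
2. fingertips pause close above the second beetle tray, counted from the end beside the stepped block (((y of step_block in the frame of drawer above 0 m and (horizontal distance between the grasp point and place_2 below 0.02 m and height (world z) of the grasp point below 0.113 m)) or (y of step_block in the frame of drawer below 0 m and (horizontal distance between the grasp point and place_4 below 0.02 m and height (world z) of the grasp point below 0.113 m)))), for 0.3 s.
3. fingertips pause close above the third beetle tray, counted from the end beside the stepped block (((y of step_block in the frame of drawer above 0 m and (horizontal distance between the grasp point and place_3 below 0.02 m and height (world z) of the grasp point below 0.113 m)) or (y of step_block in the frame of drawer below 0 m and (horizontal distance between the grasp point and place_3 below 0.02 m and height (world z) of the grasp point below 0.113 m)))), for 0.3 s.
4. fingertips pause close above the fourth beetle tray, counted from the end beside the stepped block (((y of step_block in the frame of drawer above 0 m and (horizontal distance between the grasp point and place_4 below 0.02 m and height (world z) of the grasp point below 0.113 m)) or (y of step_block in the frame of drawer below 0 m and (horizontal distance between the grasp point and place_2 below 0.02 m and height (world z) of the grasp point below 0.113 m)))), for 0.3 s.
5. fingertips pause close above the fifth beetle tray, counted from the end beside the stepped block (((y of step_block in the frame of drawer above 0 m and (horizontal distance between the grasp point and place_5 below 0.02 m and height (world z) of the grasp point below 0.113 m)) or (y of step_block in the frame of drawer below 0 m and (horizontal distance between the grasp point and place_1 below 0.02 m and height (world z) of the grasp point below 0.113 m)))), for 0.3 s.
At the end, for the whole second after the job is handed in: Fingers stay over the empty tray: grasp point (19 mm behind the tips) within 20 mm of its middle seen from above and below 113 mm over the table (tips at most 40 mm above pin heads); trays within 5 mm and block, vial, tin within 8 mm of their starts; nothing touched (horizontal distance between the grasp point and tray_empty below 0.02 m and height (world z) of the grasp point below 0.113 m and not (distance of any of tray_a, tray_b, tray_c, tray_d, tray_empty from where it was at the start of the episode above 0.005 m) and not (distance of any of step_block, vial, pin_tin from where it was at the start of the episode above 0.008 m) and not (contact force between any of the fingers, the arm and drawer above 0.5 N or contact force between any of the fingers, the arm and tray_a above 0.5 N or contact force between any of the fingers, the arm and tray_b above 0.5 N or contact force between any of the fingers, the arm and tray_c above 0.5 N or contact force between any of the fingers, the arm and tray_d above 0.5 N or contact force between any of the fingers, the arm and tray_empty above 0.5 N or contact force between any of the fingers, the arm and step_block above 0.5 N or contact force between any of the fingers, the arm and vial above 0.5 N or contact force between any of the fingers, the arm and pin_tin above 0.5 N)).
It fails at once if the robot touches the drawer, a tray, a specimen, the block, the vial or the tin (contact force between any of the fingers, the arm and drawer above 0.5 N or contact force between any of the fingers, the arm and tray_a above 0.5 N or contact force between any of the fingers, the arm and tray_b above 0.5 N or contact force between any of the fingers, the arm and tray_c above 0.5 N or contact force between any of the fingers, the arm and tray_d above 0.5 N or contact force between any of the fingers, the arm and tray_empty above 0.5 N or contact force between any of the fingers, the arm and step_block above 0.5 N or contact force between any of the fingers, the arm and vial above 0.5 N or contact force between any of the fingers, the arm and pin_tin above 0.5 N).
It fails at once if a tray is shifted, lifted or carried (10 mm) (distance of any of tray_a, tray_b, tray_c, tray_d, tray_empty from where it was at the start of the episode above 0.01 m).
It fails at once if the block, vial or tin is shifted, lifted or carried (10 mm) (distance of any of step_block, vial, pin_tin from where it was at the start of the episode above 0.01 m).
It also fails if it takes over 45 s, if anything falls off the work surface, if the arm or the gripper's body presses on something with over 40 N, if the wrist force passes 120 N, or if a joint passes its speed limit or range.

## Working session

There is one attempt and no reset: what is moved stays moved. The work goes in short steps, Python scripts to look and compute and a shell command to move; the robot and the scene stay as the last step left them, time stands still between calls to the robot, and variables do not carry over. Pictures are saved under pics/ and viewed, on a budget of 10 in all, crops included, one or two more only if the job needs it, and the job is handed in when it is done.

```bash
mkdir -p pics
cat > h.py <<'E'
import numpy as np, cv2
from workcell import bot
def cam(n):
    c=bot.camera(n); K=np.array([[c['fx'],0,c['cx']],[0,c['fy'],c['cy']],[0,0,1.]])
    return c,K,cv2.Rodrigues(np.array(c['rvec'],float))[0],np.array(c['tvec'],float).ravel()
def ray(K,R,t,uv,z):
    o=-R.T@t; d=R.T@np.linalg.inv(K)@np.array([uv[0],uv[1],1.]); return o+d*(z-o[2])/d[2]
def proj(K,R,t,P):
    return cv2.projectPoints(np.array(P,float).reshape(-1,1,3),cv2.Rodrigues(R)[0],t,K,None)[0].reshape(-1,2)
E
python3 - <<'E'
from h import *
for n in('top','scene'):
    c,K,R,t=cam(n); cv2.imwrite(f'pics/{n}0.png',cv2.resize(c['pixels'][:,:,::-1],(800,600),interpolation=cv2.INTER_CUBIC)); print(n,-R.T@t,c['fx'])
o=bot.get_obs();print(o['clock'],o['eef_pos'],o['tool_rot'],o['grip_width'],bot.grasp_offset)
E
```

```text
top [0.36815269 0.00557643 1.28259836] 522.7577854602492
scene [ 0.95564444 -0.30562699  0.6905417 ] 400.2446386945259
0.1 [0.12055441 0.4846579  0.23049027] [ 1.21584686e-01  9.92580604e-01 -9.47387381e-04 -1.06657032e-04] 0.0853868544519342 0.0187
```

View pics/top0.png

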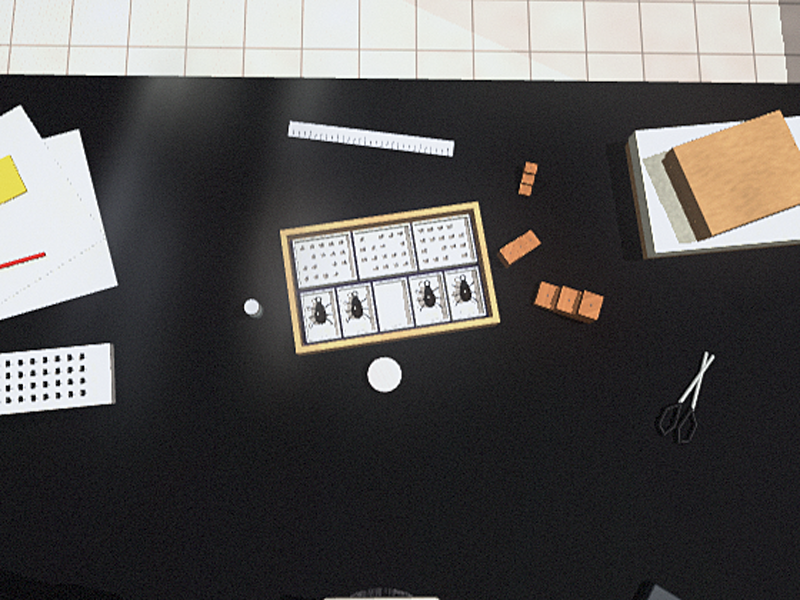

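View pics/scene0.png

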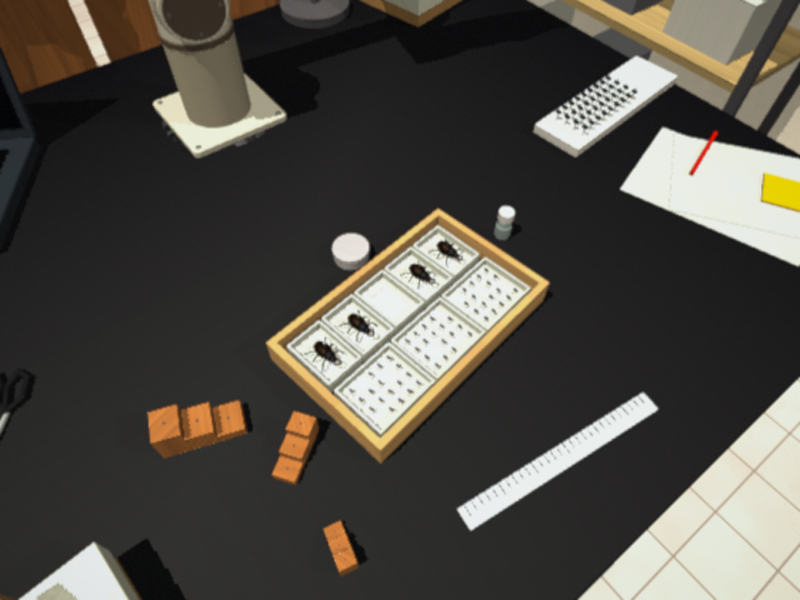

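The top view shows the drawer with its corners near (280,230), (479,203), (499,322) and (297,353). The empty tray is third, at about (393,305), the vial is at (252,308) to the left and the tin at (384,375). There are three stepped blocks, all on the right: (528,179) small, (519,247) middle-sized and (568,300) large. The middle one, about 44 px or 75 mm long, fits the description. I'll confirm it in an enlarged crop and measure there.

Run:
```python
from h import *
c,K,R,t=cam('top'); p=c['pixels'][:,:,::-1]
# crop x 190..430, y 110..290 full-res ; factor 3.33
cr=p[110:280,190:430]; cv2.imwrite('pics/crop1.png',cv2.resize(cr,None,fx=3.3333,fy=3.3333,interpolation=cv2.INTER_CUBIC))
o=bot.get_obs(); print(proj(K,R,t,[o['eef_pos'],[0,0,0],[.4,0,0]]))
```

```text
[[  6.90842045 432.72080286]
 [266.18530957 460.8122748 ]
 [266.5725279  283.84078122]]
```

View pics/crop1.png

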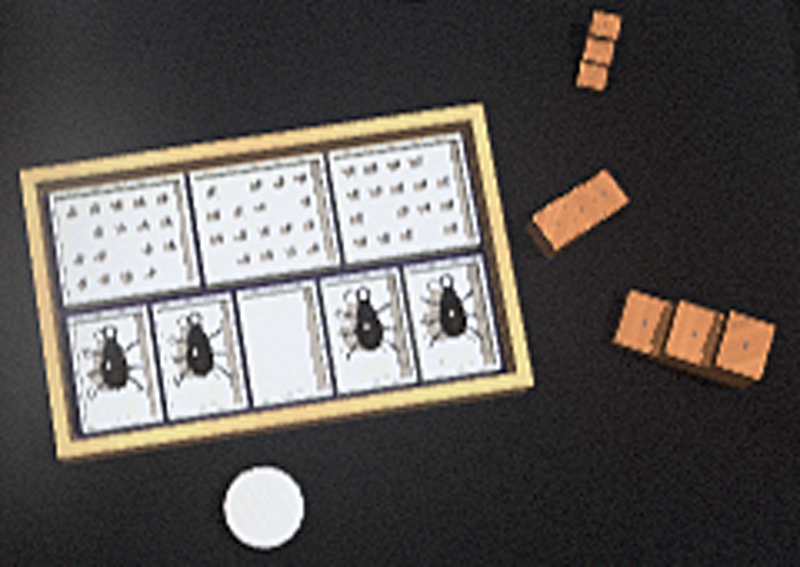

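```bash
python3 - <<'E' | tee fit.txt
from h import *
from scipy.spatial.transform import Rotation as Ro
c,K,R,t=cam('top'); f=lambda u,v:((u+.5)/3.3333-.5+190,(v+.5)/3.3333-.5+110)
pts={'BL':(20,171,106,172),'BR':(484,103,106,-172),'FR':(533,385,-106,-172),'FL':(60,459,-106,172)}
W=np.array([ray(K,R,t,f(*v[:2]),.045)[:2] for v in pts.values()]); D=np.array([v[2:] for v in pts.values()])/1e3
print('edges',[round(float(np.linalg.norm(W[i]-W[i-1])),4) for i in range(4)])
w=W-W.mean(0); a=np.arctan2((D[:,0]*w[:,1]-D[:,1]*w[:,0]).sum(),(D*w).sum())
Rz=np.array([[np.cos(a),-np.sin(a)],[np.sin(a),np.cos(a)]]); cen=W.mean(0)
print('centre',cen,'yaw',a,'resid',(W-cen-D@Rz.T).round(4).tolist())
o=bot.get_obs(); T=Ro.from_quat(o['tool_rot']); print(T.as_matrix().round(3).tolist())
for i in range(5):
    P=cen+Rz@np.array([-.047,.124-.062*i]); print('place',i+1,P.round(4))
g=lambda u,v,z:(Rz.T@(ray(K,R,t,f(u,v),z)[:2]-cen)).round(4)
for n,(u,v,z) in dict(mid=(580,210,.024),small=(598,50,.02),large=(695,335,.03),tin=(264,508,.024),pin2=(369,324,.054),empty=(285,345,.03)).items(): print(n,g(u,v,z))
c,K,R,t=cam('scene') # check with second camera, predicted pixel (800x600 view)
for n,P in [('c%d'%i,[*(cen+Rz@d),.045]) for i,d in enumerate(D)]: print(n,(proj(K,R,t,P)[0]*800/560).round())
E
```

```text
edges [0.2128, 0.3449, 0.2128, 0.342]
centre [ 0.616074   -0.01335189] yaw 0.15553978439923566 resid [[0.0002, 0.0001], [0.0007, -0.0007], [-0.0004, 0.0013], [-0.0005, -0.0008]]
[[-0.97, 0.241, -0.0], [0.241, 0.97, -0.001], [0.0, -0.001, -1.0]]
place 1 [0.5504 0.1019]
place 2 [0.56   0.0406]
place 3 [ 0.5696 -0.0206]
place 4 [ 0.5792 -0.0819]
place 5 [ 0.5889 -0.1431]
mid [ 0.0202 -0.2332]
small [ 0.142  -0.2709]
large [-0.0864 -0.2982]
tin [-0.1618  0.0336]
pin2 [-0.0457 -0.0603]
empty [-0.0478  0.0005]
c0 [548. 281.]
c1 [379. 449.]
c2 [264. 341.]
c3 [437. 207.]
```

Both cameras agree and the sizes fit (residual about 1 mm). The middle block sits at y = -233 mm in the drawer frame, so I start at place 5. First a transit at height with the fingers closing.

```bash
python3 -m jog '[[[-0.02,-0.016,0,0,0,0],[-0.044,-0.036,0,0,0,0],[-0.044,-0.036,0,0,0,0],[-0.044,-0.036,0,0,0,0],[-0.044,-0.036,0,0,0,0],[-0.044,-0.036,0,0,0,0],[-0.044,-0.036,0,0,0,0],[-0.044,-0.036,0,0,0,0],[-0.044,-0.036,0,0,0,0],[-0.044,-0.036,0,0,0,0],[-0.044,-0.036,0,0,0,0],[-0.044,-0.036,0,0,0,0]]]' 0
cat > go.py <<'E'
import sys
from h import *
from scipy.spatial.transform import Rotation as Ro
P=dict(zip('12345',[[.5504,.1019],[.56,.0406],[.5696,-.0206],[.5792,-.0819],[.5889,-.1431]]))
o=bot.get_obs(); T=Ro.from_quat(o['tool_rot']); e=np.array(o['eef_pos'])
print('t',o['clock'],'pos',e.round(4),'z',T.as_matrix()[:,2].round(3),'J',np.round(o['joint_pos'],2),'F',np.round(o['ft_force'],1))
for k in sys.argv[1:]: print(k,'tool shift',T.inv().apply(np.array([*P[k],.074])-e).round(4))
E
python3 go.py 5
```

```text
clock: 1.75
eef_pos: [0.5225, -0.0478, 0.2315]
tool_rot: [0.117, 0.993, 0.002, 0.003]
ft_force: [-0.2, 0.1, 1.0]
grip_width: 0.0004
t 1.75 pos [ 0.5225 -0.0478  0.2315] z [ 0.006  0.003 -1.   ] J [-0.09  0.29  0.06  1.35  0.    0.14] F [-0.2  0.1  1. ]
5 tool shift [-0.0859 -0.0778  0.1576]
```

```bash
python3 -m jog '[[[-0.029,-0.026,0,0,0,0],[-0.029,-0.026,0,0,0,0],[-0.028,-0.026,0,0,0,0],[0,0,0.03,0,0,0],[0,0,0.03,0,0,0],[0,0,0.03,0,0,0],[0,0,0,0,0,0]]]'; python3 go.py 5
```

```text
clock: 2.62
eef_pos: [0.5922, -0.1527, 0.1364]
tool_rot: [0.121, 0.993, 0.002, 0.002]
ft_force: [-1.0, -0.4, 0.3]
grip_width: -0.0003
t 2.625 pos [ 0.5922 -0.1527  0.1364] z [ 0.005  0.003 -1.   ] J [-0.25  0.51  0.15  1.21  0.   -0.01] F [-1.  -0.4  0.3]
5 tool shift [0.0057 0.0083 0.0624]
```

```bash
python3 -m jog '[[[0.005,0.008,0.02,0,0,0],[0,0,0.02,0,0,0],[0,0,0.012,0,0,0],[0,0,0,0,0,0]]]'; python3 go.py 5
python3 - <<'E'
from h import *
ims=[]
for n in('top','scene'):
    c,K,R,t=cam(n); ims.append(c['pixels'][:,:,::-1])
a=cv2.resize(ims[0][120:270,180:380],(800,600),interpolation=cv2.INTER_CUBIC)[::2,::2]
b=cv2.resize(ims[1][120:330,140:420],(800,600),interpolation=cv2.INTER_CUBIC)[::2,::2]
b=cv2.resize(ims[1][120:345,130:430],(800,600),interpolation=cv2.INTER_CUBIC); cv2.imwrite('pics/p5.png',b)
E
```

```text
clock: 3.12
eef_pos: [0.5929, -0.1441, 0.0886]
tool_rot: [0.121, 0.993, 0.001, 0.006]
ft_force: [-0.1, 0.4, -0.0]
grip_width: 0.0002
t 3.125 pos [ 0.5929 -0.1441  0.0886] z [ 0.012  0.001 -1.   ] J [-0.24  0.54  0.07  1.09  0.    0.  ] F [-0.1  0.4 -0. ]
5 tool shift [ 0.0043 -0.0001  0.0146]
```

View pics/p5.png

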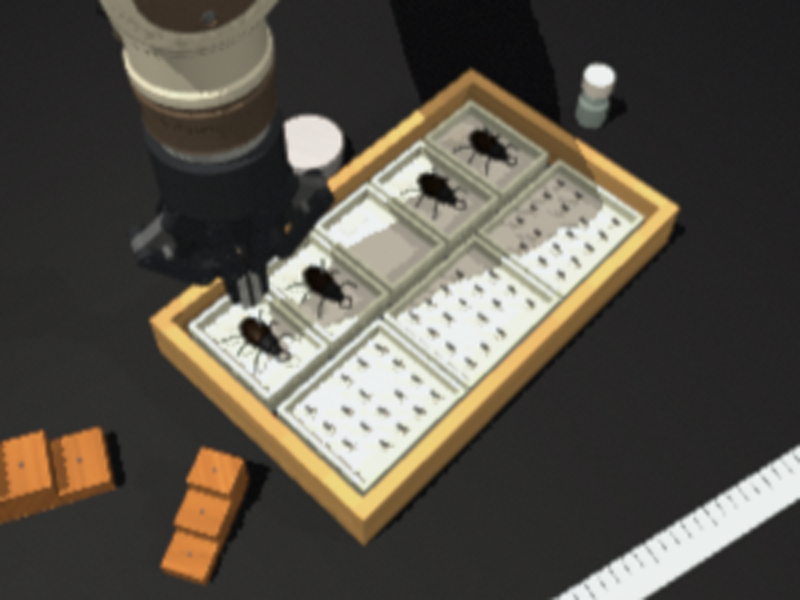

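The closed fingertips, at about (247,303) in the crop, hang over the beetle at (258,335) in the tray nearest the block, well clear of it. I'll trim down and pause.

```bash
python3 -m jog '[[[0.004,0,0.012,0,0,0],[0,0,0.002,0,0,0],[0,0,0,0,0,0],[0,0,0,0,0,0],[0,0,0,0,0,0],[0,0,0,0,0,0]]]'; python3 go.py 5 4
```

```text
clock: 3.98
eef_pos: [0.5912, -0.1438, 0.0769]
tool_rot: [0.121, 0.993, 0.001, 0.009]
ft_force: [0.3, 0.3, -0.5]
grip_width: -0.0001
t 3.975 pos [ 0.5912 -0.1438  0.0769] z [ 0.018 -0.001 -1.   ] J [-0.24  0.54  0.04  1.05  0.    0.  ] F [ 0.3  0.3 -0.5]
5 tool shift [0.0024 0.0001 0.0029]
4 tool shift [0.0266 0.0572 0.0027]
```

```bash
python3 -m jog '[[[0.009,0.019,0,0,1,0],[0.009,0.019,0,0,0,0],[0.009,0.019,0.001,0,0,0],[0,0,0,0,0,0],[0,0,0,0,0,0],[0,0,0,0,0,0],[0,0,0,0,0,0]]]'; python3 go.py 4 3
```

```text
clock: 4.85
eef_pos: [0.5777, -0.0762, 0.0762]
tool_rot: [0.12, 0.993, 0.002, -0.0]
ft_force: [0.5, -0.8, 0.3]
grip_width: 0.0
t 4.85 pos [ 0.5777 -0.0762  0.0762] z [ 0.     0.004 -1.   ] J [-0.13  0.51 -0.02  1.04  0.    0.11] F [ 0.5 -0.8  0.3]
4 tool shift [-0.0028 -0.0052  0.0022]
3 tool shift [0.0211 0.0521 0.0024]
```

```bash
python3 -m jog '[[[0.007,0.016,0,0,0,0],[0.007,0.016,0,0,0,0],[0.006,0.015,0.001,0,0,0],[0,0,0,0,0,0],[0,0,0,0,0,0],[0,0,0,0,0,0],[0,0,0,0,0,0]]]'; python3 go.py 3 2
```

```text
clock: 5.72
eef_pos: [0.5689, -0.0225, 0.0753]
tool_rot: [0.12, 0.993, 0.002, -0.0]
ft_force: [0.6, -0.9, -0.3]
grip_width: 0.0
t 5.725 pos [ 0.5689 -0.0225  0.0753] z [ 0.     0.004 -1.   ] J [-0.04  0.49 -0.06  1.02  0.    0.2 ] F [ 0.6 -0.9 -0.3]
3 tool shift [-0.0002  0.002   0.0013]
2 tool shift [0.0237 0.0591 0.0016]
```

```bash
python3 -m jog '[[[0.008,0.018,0,0,0,0],[0.007,0.018,0,0,0,0],[0.007,0.017,0,0,0,0],[0,0,0,0,0,0],[0,0,0,0,0,0],[0,0,0,0,0,0],[0,0,0,0,0,0]]]'; python3 go.py 2 1
```

```text
clock: 6.6
eef_pos: [0.5597, 0.0382, 0.0756]
tool_rot: [0.12, 0.993, 0.002, -0.0]
ft_force: [-0.7, -0.4, 0.6]
grip_width: 0.0004
t 6.6 pos [0.5597 0.0382 0.0756] z [ 0.     0.004 -1.   ] J [ 0.07  0.47 -0.08  1.01  0.    0.31] F [-0.7 -0.4  0.6]
2 tool shift [0.0003 0.0025 0.0016]
1 tool shift [0.0242 0.0597 0.0019]
```

```bash
python3 -m jog '[[[0.008,0.018,0,0,0,0],[0.008,0.018,0,0,0,0],[0.007,0.018,0,0,0,0],[0,0,0,0,0,0],[0,0,0,0,0,0],[0,0,0,0,0,0],[0,0,0,0,0,0]]]'; python3 go.py 1 3
```

```text
clock: 7.48
eef_pos: [0.5496, 0.0999, 0.0758]
tool_rot: [0.12, 0.993, 0.002, 0.0]
ft_force: [-0.3, -0.1, 0.1]
grip_width: -0.0004
t 7.475 pos [0.5496 0.0999 0.0758] z [ 0.001  0.004 -1.   ] J [ 0.18  0.47 -0.09  1.01  0.    0.42] F [-0.3 -0.1  0.1]
1 tool shift [-0.0003  0.0021  0.0018]
3 tool shift [-0.0482 -0.1123  0.0014]
```

Now back to the empty tray, place 3.

```bash
python3 -m jog '[[[-0.008,-0.018,0,0,0,0],[-0.008,-0.019,0,0,0,0],[-0.008,-0.019,0,0,0,0],[-0.008,-0.019,0,0,0,0],[-0.008,-0.018,0,0,0,0],[-0.007,-0.017,0,0,0,0],[0,0,0,0,0,0],[0,0,0,0,0,0],[0,0,0,0,0,0],[0,0,0,0,0,0]]]'; python3 go.py 3
python3 - <<'E'
from h import *
c,K,R,t=cam('scene'); cv2.imwrite('pics/end.png',cv2.resize(c['pixels'][120:345,130:430,::-1],(800,600),interpolation=cv2.INTER_CUBIC))
E
```

```text
clock: 8.72
eef_pos: [0.5695, -0.03, 0.0754]
tool_rot: [0.123, 0.992, 0.001, 0.0]
ft_force: [0.7, 0.4, 0.1]
grip_width: 0.0001
t 8.725 pos [ 0.5695 -0.03    0.0754] z [ 0.001  0.002 -1.   ] J [-0.05  0.49 -0.06  1.03  0.    0.19] F [0.7 0.4 0.1]
3 tool shift [0.0023 0.0091 0.0014]
```

View pics/end.png

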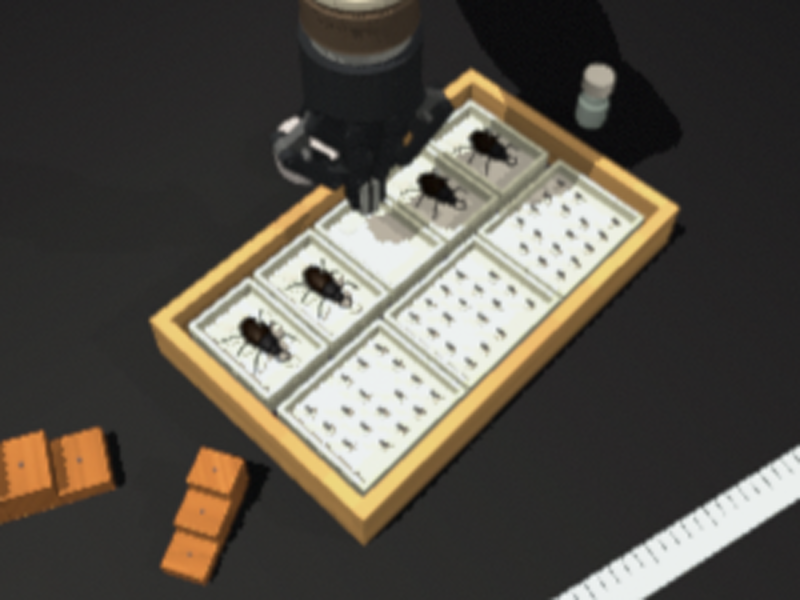

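The fingertips, at about (370,208), are over the empty tray, and the beetles, block and vial stand as before. The tips are 9 mm off the middle, so I'll centre them and then hand in.

```bash
python3 -m jog '[[[0.002,0.008,0,0,0,0],[0,0,0,0,0,0],[0,0,0,0,0,0],[0,0,0,0,0,0],[0,0,0,0,0,0]]]'; python3 go.py 3; python3 -c "
from workcell import bot
p=bot.get_obs()['eef_pos']
assert abs(p[0]-.5696)<.01 and abs(p[1]+.0206)<.01
print(bot.job_done())"
```

```text
clock: 9.4
eef_pos: [0.5696, -0.0199, 0.0755]
tool_rot: [0.122, 0.992, 0.001, 0.0]
ft_force: [-0.2, -0.5, -0.5]
grip_width: 0.0001
t 9.4 pos [ 0.5696 -0.0199  0.0755] z [ 0.001  0.002 -1.   ] J [-0.04  0.49 -0.06  1.02  0.    0.21] F [-0.2 -0.5 -0.5]
3 tool shift [-0.0002 -0.0006  0.0015]
the job is handed in; nothing more can be done
None
```

The job is done and handed in at about 9.4 s; the hand-in gives no verdict. Starting from the end beside the middle-sized stepped block (-y), the closed fingertips pointed down at places 5, 4, 3, 2 and 1. They paused about 0.5 s over each, then went back to the empty tray at place 3 and stayed there.

- **Position:** When measured at each pause, the tips were within 2–6 mm of the tray middle and about 22 mm above the pin heads. The return to the empty tray first stopped 9 mm off. I corrected that, and the last reading was under 1 mm off at 75.5 mm height.
- **Nothing touched:** Force readings showed only about 1 N of noise and no contact peaks. In a picture taken before the last small correction, the beetles, trays, block and vial stood as before. The arm hid the tin in that picture, so I did not re-check it; the fingers never came low near it.

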